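Empty the screw-top grinding jar on its tilting stand and close it again

ROBOT

A 6-joint arm with a two-finger parallel gripper is mounted at the origin on a cart in front of the work surface, level with it; the furniture and walls round the work are solid. World frame = base frame: x ahead of the robot, y to its left, z up, the work surface at z = 0. Lengths are in m, angles in rad, forces in N, time in s.
With the tool pointing down it reaches from about 0.3 to 0.775 m from the base axis. Payload 14.6 kg.
Tool frame: the origin (TCP) lies midway between the tips of the shut fingers; the grasp point (between the pads) lies 19 mm behind it; z points along the fingers, y is the line along which they close (so a half turn about z gives the same grasp; the last joint's range is limited). The gripper opens to 85 mm and grips with 20 to 120 N. Pads are 22 mm wide; open, the fingers measure 114 mm over their backs; the gripper's body (76 mm by 85 mm) begins 54 mm behind the grasp point. The pads swing forward as they close: fully open they stand 13 mm farther back than shut.
Start: joints at [1.215, 0.3, 1.521, -0, 1.321, -0.067], TCP at [0.157, 0.527, 0.231] pointing down, gripper open.
Joint ranges: [-3.03, 3.03], [-0.79, 2.21], [0.23, 2.52], [-1.04, 4.18], [0, 3.07], [-2.55, 2.55]. Speed limits (rad/s): [2.22, 2.22, 2.57, 3.14, 3.14, 3.14].

INTERFACE

Orientations are given as a rotation vector (axis times angle).
In Python, from workcell import sensors, cams, order gives the robot as it stands.
- The arm moves only by the tool apply_moves, never from a script. Its argument "rows" is text: rows parted by semicolons, each of 7 numbers parted by spaces: the turn, a rotation vector about the tool's x, y, z normalised to -1 to 1, where 1 is pi rad, then the shift along the tool's x, y, z normalised to -1 to 1, where 1 is 750 mm, then the opening, from -1 (shut) to 1 (fully open), so that 0 is half open. A call has 1 to 20 rows; each row is the pose to reach, as a shift and turn from the pose commanded when the call began, along the tool's axes at that moment, turning the shorter way round; what a row does not reach only later rows make up. A row lasts 1/12 s, in which the tool goes at most 41.7 mm and 7.16 degrees, less where a joint would pass 70% of its speed; a pose out of reach is approached as far as the arm can. A call with a number of a shift or a turn outside -1 to 1 is refused whole. A call with a gripper value outside its range is refused whole. The fingers move at their own pace and stop on an object; "newtons" is the grip in N (left out, the last holds). Time passes only in rows, so rows that repeat a pose let the fingers close. It gives the time, the measured TCP pose, the force, the opening and the grip force at its end, in the units of the state.
- sensors.get_state(): the state, without advancing time (a new reading comes with each control period).
- cams.capture(name): name is "scene" or "top" or "wrist"; returns (picture, depth): 384x512x3 uint8, red, green, blue; 384x512 float32, m along the optical axis (not along the pixel's ray), 0 where there is no reading.
- cams.camera_info(name): a dict with "K" (3x3 intrinsics, pixels), "R" (3x3) and "t" (3): a world point X has camera coordinates R X + t; the wrist camera has in their place "mount" (4x4, takes a point from camera to tool coordinates, whose origin is the TCP and whose axes are the flange's). Camera axes: x right, y down, z forward; pixel columns grow to the right and rows downward; lengths in m; the calibration is good to about 2 mm. A picture is of the moment at which its call begins: read the wrist's pose just before it. camera_info takes no time and is no camera call.
- order.close_job(): hands the job in; it is judged then, once.
Trained networks look in the newest picture that a camera, given by its name, has taken for a name from the list of things; names that differ only in an ending like _2 or _b are one class to them, and where a whole thing is asked for, a point or a joint stands for the part that bears it (a point fixed in the world has none). Each returns a list of dicts, best first, with "p" (0 to 1); they miss things now and then, are a little off and sometimes report something else, mostly with a low value. They report only what shows in the picture. A call takes as long as a camera call. They do not tell look-alikes from the thing itself.
- cams.boxes_of(camera, label): "xyz" ([x, y, z] in m, in the coordinates of the camera as it stood for that picture, good to about 4 mm: the middle of the surface that is visible of it).
- cams.tip_of(camera, label): "xyz" ([x, y, z] in m, in the coordinates of the camera as it stood for that picture, good to about 4 mm: a listed point, or the origin of a listed thing).
The state is a dict: "time": time; "joints": joint angles; "qvel": joint speeds; "joint_torque": joint torques, N m; "ee_pos": TCP position; "tcp_rot": TCP orientation; "contact_force": force on the tool from outside, world axes, zero at the start; "moment": the same for the moment, N m; "gripper_width": finger opening in m; "grasp_force": force on a finger pad.
Only numpy, scipy, OpenCV 4.12 (cv2) and the standard library are available. Lean on these libraries where they do the work, as an engineer would, in place of code of your own. Each camera call takes 0.05 s, during which the arm holds its last target. There are 200 camera calls.

TASK

Empty the grinding jar on the tilting stand: unscrew its cap and take it off, swing the jar over by its lever until all four milling balls have run out into the pan in front of it, then swing the jar fully upright again and screw the cap fully down. Leave the things standing round it where they are.

Things in the scene. Friction and masses are not known exactly. Their poses are not given: they have to be found in the camera images.
- cap_mid (a point): knurled metal screw cap, a plain cylinder 66 mm across, 30 mm tall, 0.22 kg, open underneath; the point lies on its axis half-way up, z upward. Right-hand three-start thread, 24 mm a turn: counter-clockwise it rises, free after 150 degrees (10 mm up). To close: set it level, turn clockwise, following it down until it stops (catches within 1/3 turn); home, its x is at 0 or 120 degrees either way from the stand's x.
- jar_mouth (a point): centre of the rim of the steel grinding jar, moving with it; z along the jar's axis, out of the mouth. Jar 62 mm across, 112 mm tall, bore 43 mm; threaded neck 51 mm across, on which the cap has about 1 mm of play each way. Upright, the rim lies 69 mm above the pivot. With the cap fully down, cap_mid lies 11 mm below this point.
- pivot (a point): fixed: middle of the jar's pivot axis, 105 mm above the bench. Stand axes: -x towards the pan (where the jar tips), y along the pivot, z up. The heavy fixed stand: base from here x -198 to +68, y -67 to +67 mm; uprights at y -52 and +52 mm, 125 mm tall; clamp knob out to y +75 mm; lever on the -y side, out to y -130 mm.
- jar (a joint): tilt of the jar: 0 upright at its stop, growing as it tips over the pan, to 2.3 rad at the far stop. The pivot is stiff (0.6 N m friction) and stays where it is left; the lever takes about 7 N. The balls run out from a little past 1.6 rad; at 2.1 rad all are out.
- lever_grip (a point): middle of the grey round grip of the jar's lever, 16 mm across, 56 mm long, lying along the stand's y, 102 mm to the -y side of the stand's middle plane. It swings with the jar on an 85 mm radius about the pivot: with the jar upright it lies 45 degrees behind the vertical (60 mm to +x, 60 mm above the pivot), and goes over the top towards -x as the jar tips.
- pan (a point): middle of the grid in the open steel pan fixed on the front of the stand; axes as the stand's. Pan 150 (x) x 118 (y) mm, rim 59 mm above the bench (41 mm next to the jar), grid 21 mm above the bench.
- ball_a_center (a point): centre of a steel milling ball, 20 mm across, 33 g; at the start all four lie in the closed jar
- ball_b_center (a point): centre of a steel milling ball, 20 mm across, 33 g; at the start all four lie in the closed jar
- ball_c_center (a point): centre of a steel milling ball, 20 mm across, 33 g; at the start all four lie in the closed jar
- ball_d_center (a point): centre of a steel milling ball, 20 mm across, 33 g; at the start all four lie in the closed jar
- dryer_flask: bystander, to be left alone: flask with clear body and black rubber neck, 68 mm across, 124 mm tall, standing; origin at the middle of its underside
- wash_bottle: bystander, to be left alone: white squeeze bottle with a bent red spout, 202 mm tall; body 60 mm across, its axis 16 mm along its own +y from this point (at bench height), the spout reaching 46 mm to the -y side of it
- beaker: bystander, to be left alone: glass beaker, 52 mm across, 70 mm tall, standing; origin at the middle of its underside
- grease_tin: bystander, to be left alone: round grey tin with a printed lid, 65 mm across, 34 mm tall; origin at the middle of its underside
- boss_head_a: bystander, to be left alone: die-cast cross clamp, 27 x 79 x 51 mm tall; it reaches 40 mm either way along its own y; origin at the middle of its underside
- bench_timer: bystander, to be left alone: flat bench timer, 62 x 66 x 20 mm tall; origin at the middle of its underside
Not all that is in view belongs to the job. What is shaped like the part that bears cap_mid but purple or yellow is not meant.

How it is judged:
On the way, in this order (a step that is already met when the one before it is completed fails the run):
1. the cap is unscrewed and taken off, well away from the jar mouth (distance between cap_mid and jar_mouth above 0.06 m), for 0.2 s.
2. all four balls lie in the pan (x of ball_a_center in the frame of pan between -0.075 and 0.075 m and y of ball_a_center in the frame of pan between -0.06 and 0.06 m and z of each of ball_a_center, ball_b_center, ball_c_center, ball_d_center in the frame of pan below 0.03 m and x of ball_b_center in the frame of pan between -0.075 and 0.075 m and y of ball_b_center in the frame of pan between -0.06 and 0.06 m and x of ball_c_center in the frame of pan between -0.075 and 0.075 m and y of ball_c_center in the frame of pan between -0.06 and 0.06 m and x of ball_d_center in the frame of pan between -0.075 and 0.075 m and y of ball_d_center in the frame of pan between -0.06 and 0.06 m), for 0.3 s.
At the end, for the whole second after the job is handed in: All four balls lie in the pan; the jar is upright (within 0.06 rad); the cap is on it, straight (within 0.06 rad) and screwed down to within 1.5 mm of fully home (all of step 2 and value of joint jar below 0.06 rad and z of cap_mid in the frame of jar_mouth below -0.0095 m and distance between cap_mid and jar_mouth below 0.0125 m and angle between the z axis of cap_mid and the z axis of jar_mouth, either way round below 0.06 rad and velocity of joint jar below 0.05 rad/s); the robot touches nothing.
It fails at once if one of the things standing round is shifted by more than 30 mm (distance of any of dryer_flask, wash_bottle, beaker, grease_tin, boss_head_a, bench_timer from where it was at the start of the episode above 0.03 m).
It fails at once if one of the things standing round is tipped over (angle between any of dryer_flask, wash_bottle, beaker, grease_tin, boss_head_a, bench_timer's own z axis and vertical above 0.3 rad).
It also fails if it takes over 72 s, if anything falls off the work surface, if the arm or the gripper's body presses on something with over 40 N, if the wrist force passes 120 N, or if a joint passes its speed limit or range.

## Working session

There is one attempt and no reset: what is moved stays moved. The work goes in short steps, Python scripts to look and compute and a tool call to move; the robot and the scene stay as the last step left them, time stands still between calls to the robot, and variables do not carry over. Pictures are saved under pics/ and viewed, at most 10 in all, crops included, and the job is handed in when it is done.

Besides the shell and the picture viewer there is one more tool, called after ">>>" as name(argument=value, ...) on one line, values as JSON. apply_moves: Moves the arm, as the interface text tells. Scaled input: -1 to 1 covers 750 mm each way for a shift and pi rad each way for a turn. Its arguments: {"type":"object","properties":{"rows":{"type":"string"},"newtons":{"type":"number"}},"required":["rows"]}

```bash
mkdir -p pics; cat > h.py <<'E'
import numpy as np, cv2
from scipy.spatial.transform import Rotation as Ro
from workcell import sensors, cams, order
np.set_printoptions(precision=4,suppress=True)
def cam2w(name,p,st=None):
    i=cams.camera_info(name); p=np.asarray(p,float)
    if name=='wrist':
        st=st or sensors.get_state(); M=np.array(i['mount'])
        return Ro.from_rotvec(st['tcp_rot']).apply(M[:3,:3]@p+M[:3,3])+np.array(st['ee_pos'])
    return np.array(i['R']).T@(p-np.array(i['t']))
def px(name,p):
    q=np.array(cams.camera_info(name)['K'])@np.asarray(p); return (q[:2]/q[2]).round(0)
def save(im,f): cv2.imwrite('pics/'+f,cv2.cvtColor(im,cv2.COLOR_RGB2BGR))
E
python3 - <<'E'
from h import *
s=sensors.get_state(); print(s)
ims=[]
for c in ['scene','top']:
    im,d=cams.capture(c); save(im,c+'.png')
    np.savez(c,im=im,d=d)
    for l in ['cap_mid','jar_mouth','lever_grip','pivot','pan','dryer_flask','wash_bottle','beaker','grease_tin','boss_head_a','bench_timer']:
        for r in cams.tip_of(c,l)[:3]: print(c,l,round(r['p'],2),px(c,r['xyz']),cam2w(c,r['xyz']))
a=cv2.imread('pics/scene.png');b=cv2.imread('pics/top.png')
cv2.imwrite('pics/both.png',cv2.resize(np.hstack([a,b]),(800,300),interpolation=cv2.INTER_AREA))
E
```

```text
{'time': 0.0, 'joints': array([ 1.2154,  0.3005,  1.5216, -0.    ,  1.3207, -0.0666]), 'qvel': array([-0.0006, -0.0004,  0.0013,  0.0014, -0.0011, -0.0014]), 'joint_torque': array([  0.0007, -54.3515, -36.1799,  -0.0001,   0.004 ,  -0.    ]), 'ee_pos': array([0.1566, 0.527 , 0.2307]), 'tcp_rot': array([-0.452 , -3.1086,  0.0019]), 'contact_force': array([-0.8883,  0.0383,  0.3946]), 'moment': array([ 0.0107, -0.0728,  0.0128]), 'grasp_force': 0.0, 'gripper_width': 0.08528202908395588}
scene cap_mid 0.87 [284. 297.] [0.3738 0.2388 0.0128]
scene cap_mid 0.81 [267. 192.] [0.511  0.0082 0.1624]
scene cap_mid 0.81 [200. 264.] [0.6413 0.2241 0.0098]
scene jar_mouth 0.73 [268. 190.] [0.5098 0.0042 0.1709]
scene pivot 0.77 [266. 203.] [0.5101 0.0076 0.104 ]
scene pivot 0.59 [266. 192.] [0.5135 0.0078 0.1617]
scene pan 0.97 [300. 221.] [ 0.3994 -0.0159  0.0201]
scene pan 0.74 [233. 175.] [ 0.6708 -0.1225 -0.0011]
scene dryer_flask 0.93 [217. 214.] [ 0.666   0.0369 -0.0065]
scene dryer_flask 0.19 [249. 263.] [ 0.5051  0.1674 -0.0001]
scene wash_bottle 0.65 [248. 264.] [ 0.5078  0.1697 -0.0018]
[... 467 characters left out ...]
2. 206.] [0.5092 0.0072 0.1729]
top pivot 0.81 [252. 208.] [0.5067 0.007  0.1004]
top pan 0.86 [259. 237.] [ 0.4002 -0.0165  0.0187]
top pan 0.17 [244. 169.] [0.6634 0.0375 0.0011]
top dryer_flask 0.52 [244. 169.] [0.6639 0.0391 0.0047]
top dryer_flask 0.35 [220. 231.] [ 0.4245  0.133  -0.0004]
top wash_bottle 0.66 [211. 208.] [ 0.5119  0.1697 -0.0027]
top beaker 0.65 [301. 205.] [ 0.5194 -0.1839 -0.005 ]
top grease_tin 0.65 [352. 217.] [ 0.4708 -0.3806 -0.0057]
top grease_tin 0.58 [286. 167.] [ 0.6695 -0.1267  0.0019]
top grease_tin 0.57 [221. 231.] [ 0.4239  0.1295 -0.0034]
top boss_head_a 0.49 [221. 230.] [ 0.4255  0.1307 -0.0038]
top bench_timer 0.58 [353. 216.] [ 0.4746 -0.382  -0.0053]
```

View pics/scene.png

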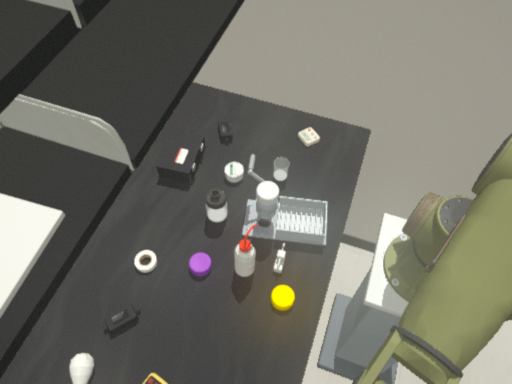

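View pics/top.png

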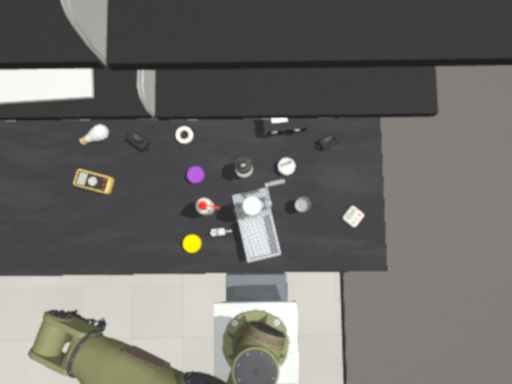

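The real cap is the metal one on the jar, at scene px (267,192) and top px (252,206), z 0.163. The purple cap at (200,264) and the yellow one at (284,297) are look-alikes lying on the bench. I'll confirm this close up with the wrist camera.

```bash
cat >> h.py <<'E'
def down(yaw): # tool z down, tool x at world angle yaw
    c,s=np.cos(yaw),np.sin(yaw); return Ro.from_matrix(np.array([[c,s,0],[s,-c,0],[0,0,-1]]))
def rel(p,R,p0,R0):
    return np.r_[(R0.inv()*R).as_rotvec()/np.pi, R0.inv().apply(np.asarray(p)-p0)/.75].round(4)
def now(): 
    s=sensors.get_state(); return np.array(s['ee_pos']),Ro.from_rotvec(s['tcp_rot']),s
E
python3 - <<'E'
from h import *
p,R,s=now(); M=R.as_matrix(); print(M)
yaw=np.arctan2(M[1,0],M[0,0]); print('yaw',yaw,'j1-j6',s['joints'][0]-s['joints'][5])
off=yaw-(s['joints'][0]-s['joints'][5])
y=0.016-1.35+off
print(y, rel([.509,.008,.31],down(y),p,R))
print(cams.camera_info('wrist'))
E
```

```text
[[-0.9586  0.2848 -0.    ]
 [ 0.2848  0.9586 -0.    ]
 [ 0.     -0.     -1.    ]]
yaw 2.852804242883405 j1-j6 1.2820081396986345
0.2367961031847703 [-0.      0.      0.8327 -0.6475 -0.5298 -0.105 ]
{'K': array([[311.1538,   0.    , 253.444 ],
       [  0.    , 311.1538, 190.2652],
       [  0.    ,   0.    ,   1.    ]]), 'mount': array([[ 0.0005, -0.9478, -0.3188,  0.082 ],
       [ 1.    ,  0.0003,  0.0004,  0.0013],
       [-0.0003, -0.3188,  0.9478, -0.1423],
       [ 0.    ,  0.    ,  0.    ,  1.    ]])}
```

>>> apply_moves(rows="0 0 0.79 -0.6475 -0.5298 -0.105 1;0 0 0.79 -0.6475 -0.5298 -0.105 1;0 0 0.79 -0.6475 -0.5298 -0.105 1;0 0 0.79 -0.6475 -0.5298 -0.105 1;0 0 0.79 -0.6475 -0.5298 -0.105 1;0 0 0.79 -0.6475 -0.5298 -0.105 1;0 0 0.79 -0.6475 -0.5298 -0.105 1;0 0 0.79 -0.6475 -0.5298 -0.105 1;0 0 0.79 -0.6475 -0.5298 -0.105 1;0 0 0.79 -0.6475 -0.5298 -0.105 1;0 0 0.79 -0.6475 -0.5298 -0.105 1;0 0 0.79 -0.6475 -0.5298 -0.105 1;0 0 0.79 -0.6475 -0.5298 -0.105 1;0 0 0.79 -0.6475 -0.5298 -0.105 1;0 0 0.79 -0.6475 -0.5298 -0.105 1;0 0 0.79 -0.6475 -0.5298 -0.105 1;0 0 0.79 -0.6475 -0.5298 -0.105 1;0 0 0.79 -0.6475 -0.5298 -0.105 1;0 0 0.79 -0.6475 -0.5298 -0.105 1;0 0 0.79 -0.6475 -0.5298 -0.105 1")

```text
time: 2.87
ee_pos: [0.509, 0.0079, 0.31]
tcp_rot: [-3.09, -0.569, 0.0]
contact_force: [-0.1, 0.1, 0.5]
gripper_width: 0.0857
grasp_force: 0.0
```

```bash
cat > look.py <<'E'
from h import *
import sys
p,R,s=now(); print(s['time'],p,s['joints'],'yaw',np.arctan2(*R.as_matrix()[[1,0],0]))
im,d=cams.capture('wrist'); save(im,sys.argv[1]+'.png'); np.savez(sys.argv[1],im=im,d=d)
for l in sys.argv[2:]:
    for r in cams.tip_of('wrist',l)[:3]: print(l,round(r['p'],2),px('wrist',r['xyz']),cam2w('wrist',r['xyz'],s))
# depth -> world
i=cams.camera_info('wrist');K=np.array(i['K']);v,u=np.indices(d.shape)
P=np.stack([(u-K[0,2])/K[0,0]*d,(v-K[1,2])/K[1,1]*d,d],-1).reshape(-1,3)
M=np.array(i['mount']); W=R.apply(P@M[:3,:3].T+M[:3,3])+p; W=W[d.ravel()>0]
np.save('W',W)
c=W[(abs(W[:,2]-.178)<.006)&(np.hypot(W[:,0]-.509,W[:,1]-.008)<.045)]
if len(c)>50:
    ce,r=cv2.minEnclosingCircle(c[:,:2].astype(np.float32)); print('cap top: median z',np.median(c[:,2]),'circle',ce,r,len(c))
E
python3 look.py w1 cap_mid jar_mouth lever_grip pivot pan
```

```text
2.8667 [0.509  0.0079 0.31  ] [-0.0565  0.1576  1.5131  0.      1.4709  1.1501] yaw 0.3641388677981316
cap_mid 0.39 [277.  25.] [0.6669 0.0362 0.0003]
lever_grip 0.68 [372. 134.] [ 0.5856 -0.0788  0.1643]
pan 0.97 [243. 223.] [ 0.3953 -0.0171  0.0193]
pan 0.58 [468. 249.] [ 0.4731 -0.3824 -0.002 ]
cap top: median z 0.17736724655945946 circle (0.5087082982063293, 0.007100094109773636) 0.03305019810795784 3719
```

View pics/w1.png

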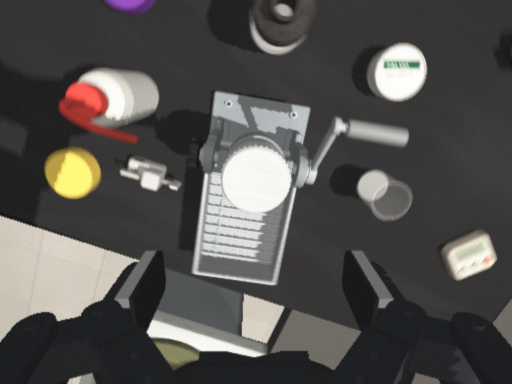

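The w1 view confirms it: the white metal cap on the jar at px (257,180), circle radius 33 mm, top at z 0.177. Purple at (130,0) and yellow at (72,172) lie on the bench. The lever grip is at (372,134).

>>> apply_moves(rows="0 0 0 -0.0008 0.0009 0.05 1;0 0 0 -0.0008 0.0009 0.1 1;0 0 0 -0.0008 0.0009 0.15 1;0 0 0 -0.0008 0.0009 0.19 1;0 0 0 -0.0008 0.0009 0.215 1;0 0 0 -0.0008 0.0009 0.2293 1;0 0 0 -0.0008 0.0009 0.2293 1;0 0 0 -0.0008 0.0009 0.2293 0;0 0 0 -0.0008 0.0009 0.2293 0;0 0 0 -0.0008 0.0009 0.2293 0;0 0 0 -0.0008 0.0009 0.2293 0;0 0 0 -0.0008 0.0009 0.2293 0;0 0 0 -0.0008 0.0009 0.2293 0", newtons=70)

```text
time: 4.25
ee_pos: [0.5096, 0.0071, 0.14]
tcp_rot: [3.087, 0.58, 0.005]
contact_force: [-1.5, 0.6, 8.0]
gripper_width: 0.065
grasp_force: 77.4
```

>>> apply_moves(rows="0 0 -0.0389 0 0 -0.0006 0;0 0 -0.0778 0 0 -0.0012 0;0 0 -0.1167 0 0 -0.0019 0;0 0 -0.1556 0 0 -0.0025 0;0 0 -0.1944 0 0 -0.0031 0;0 0 -0.2333 0 0 -0.0037 0;0 0 -0.2722 0 0 -0.0044 0;0 0 -0.3111 0 0 -0.005 0;0 0 -0.35 0 0 -0.0056 0;0 0 -0.3889 0 0 -0.0062 0;0 0 -0.4278 0 0 -0.0068 0;0 0 -0.4667 0 0 -0.0075 0;0 0 -0.5056 0 0 -0.0081 0;0 0 -0.5444 0 0 -0.0087 0;0 0 -0.5833 0 0 -0.0093 0;0 0 -0.6222 0 0 -0.01 0;0 0 -0.6611 0 0 -0.0106 0;0 0 -0.7 0 0 -0.0112 0;0 0 -0.7389 0 0 -0.0118 0;0 0 -0.7778 0 0 -0.0124 0")

```text
time: 5.92
ee_pos: [0.508, 0.0074, 0.1479]
tcp_rot: [-0.502, -3.1, -0.0]
contact_force: [-7.3, 1.2, 0.6]
gripper_width: 0.0649
grasp_force: 78.1
```

```bash
python3 -c "
from h import *
p,R,s=now();print(s['time'],p,s['joints'],s['contact_force'],s['moment'],s['gripper_width'],s['grasp_force'],np.arctan2(*R.as_matrix()[[1,0],0]))"
```

```text
5.9167 [0.508  0.0074 0.1479] [-0.0576  0.2958  1.7324  0.0004  1.115  -1.3078] [-7.2513  1.2314  0.5822] [ 0.116   1.2538 -0.2683] 0.06487378522794131 78.0755889415741 2.820742240414784
```

>>> apply_moves(rows="0 0 -0.03 0 0 -0.0005 0;0 0 -0.06 0 0 -0.001 0;0 0 -0.09 0 0 -0.0016 0;0 0 -0.09 0 0 -0.003 0;0 0 -0.09 0 0 -0.005 0;0 0 -0.09 0 0 -0.01 0;0 0 -0.09 0 0 -0.02 0")

```text
time: 6.5
ee_pos: [0.5085, 0.0072, 0.1626]
tcp_rot: [-0.07, -3.14, -0.0]
contact_force: [0.1, 0.6, -1.4]
gripper_width: 0.0645
grasp_force: 79.3
```

```bash
python3 -c "
from h import *
p,R,s=now();print(s['time'],p,s['joints'],s['contact_force'],s['moment'],s['gripper_width'],s['grasp_force'],np.arctan2(*R.as_matrix()[[1,0],0]))
y=np.arctan2(*R.as_matrix()[[1,0],0])
for z in (.30,.1,.016):print(rel([.40,-.22,z],down(y),p,R), rel([.509,.0075,z],down(y),p,R))"
```

```text
6.5 [0.5085 0.0072 0.1626] [-0.058   0.2781  1.7174  0.0001  1.1466 -1.5845] [ 0.117   0.5658 -1.4385] [-0.0391  0.04    0.061 ] 0.06450859643993626 79.25355311483145 3.097248402916649
[ 0.     -0.0002 -0.      0.1312 -0.309  -0.1831] [ 0.     -0.0002 -0.     -0.0006  0.0005 -0.1832]
[ 0.     -0.0002 -0.      0.131  -0.309   0.0836] [ 0.     -0.0002 -0.     -0.0007  0.0005  0.0835]
[ 0.     -0.0002 -0.      0.131  -0.309   0.1956] [ 0.     -0.0002 -0.     -0.0008  0.0005  0.1955]
```

>>> apply_moves(rows="0 0 0 0 0 -0.05 0;0 0 0 0 0 -0.1 0;0 0 0 0.015 -0.035 -0.13 0;0 0 0 0.035 -0.085 -0.13 0;0 0 0 0.057 -0.135 -0.13 0;0 0 0 0.079 -0.185 -0.13 0;0 0 0 0.1 -0.235 -0.13 0;0 0 0 0.12 -0.285 -0.13 0;0 0 0 0.131 -0.309 -0.1 0;0 0 0 0.131 -0.309 -0.05 0;0 0 0 0.131 -0.309 0 0;0 0 0 0.131 -0.309 0.05 0;0 0 0 0.131 -0.309 0.1 0;0 0 0 0.131 -0.309 0.14 0;0 0 0 0.131 -0.309 0.17 0;0 0 0 0.131 -0.309 0.195 0;0 0 0 0.131 -0.309 0.207 0;0 0 0 0.131 -0.309 0.2141 0;0 0 0 0.131 -0.309 0.2141 0")

```text
time: 8.08
ee_pos: [0.4006, -0.2202, 0.002]
tcp_rot: [0.07, 3.141, -0.0]
contact_force: [-0.6, -0.4, -2.4]
gripper_width: 0.0648
grasp_force: 79.4
```

Lowering it slowly until it makes contact.

>>> apply_moves(rows="0 0 0 0 0 0.002 0;0 0 0 0 0 0.004 0;0 0 0 0 0 0.006 0;0 0 0 0 0 0.008 0;0 0 0 0 0 0.0095 0;0 0 0 0 0 0.0095 0")

```text
time: 8.58
ee_pos: [0.4002, -0.22, -0.0054]
tcp_rot: [0.07, 3.141, -0.0]
contact_force: [0.4, 0.3, -2.6]
gripper_width: 0.0649
grasp_force: 79.4
```

>>> apply_moves(rows="0 0 0 0 0 0.001 0;0 0 0 0 0 0.002 0;0 0 0 0 0 0.003 0;0 0 0 0 0 0.003 0")

```text
time: 8.92
ee_pos: [0.4004, -0.2201, -0.0062]
tcp_rot: [0.069, 3.141, -0.0]
contact_force: [-10.9, 5.4, 26.4]
gripper_width: 0.065
grasp_force: 95.2
```

>>> apply_moves(rows="0 0 0 0 0 -0.0022 0;0 0 0 0 0 -0.0022 0;0 0 0 0 0 -0.0022 1;0 0 0 0 0 -0.0022 1;0 0 0 0 0 -0.0022 1;0 0 0 0 0 -0.0022 1;0 0 0 0 0 -0.0022 1;0 0 0 0 0 -0.03 1;0 0 0 0 0 -0.07 1;0 0 0 0 0 -0.12 1;0 0 0 0 0 -0.17 1;0 0 0 0 0 -0.22 1;0 0 0 0 0 -0.27 1;0 0 0 0 0 -0.32 1;0 0 0 0 0 -0.36 1;0 0 0 0 0 -0.36 1")

```text
time: 10.25
ee_pos: [0.4015, -0.2208, 0.2683]
tcp_rot: [0.069, 3.133, -0.008]
contact_force: [-0.6, 0.5, 0.8]
gripper_width: 0.0852
grasp_force: 0.0
```

```bash
python3 look.py w2 cap_mid jar_mouth lever_grip pan; python3 - <<'E'
from h import *
W=np.load('W.npy')
c=W[(abs(W[:,2]-.030)<.005)&(np.hypot(W[:,0]-.40,W[:,1]+.22)<.05)]
print(np.median(c[:,2]),cv2.minEnclosingCircle(c[:,:2].astype(np.float32)),len(c))
E
```

```text
10.25 [ 0.4015 -0.2208  0.2683] [-0.5828  0.0587  1.718  -0.      1.3557 -2.1092] yaw 3.0972542672871892
cap_mid 0.8 [254. 155.] [ 0.407  -0.2208  0.0159]
jar_mouth 0.57 [511. 293.] [0.5097 0.0089 0.1725]
pan 0.66 [415. 140.] [ 0.395  -0.0176  0.0188]
cap top: median z 0.173492470673731 circle (0.507972002029419, 0.004459550138562918) 0.025376562029123306 410
0.02932828886468042 ((0.4024355113506317, -0.21862196922302246), 0.03309553116559982) 2108
```

View pics/w2.png

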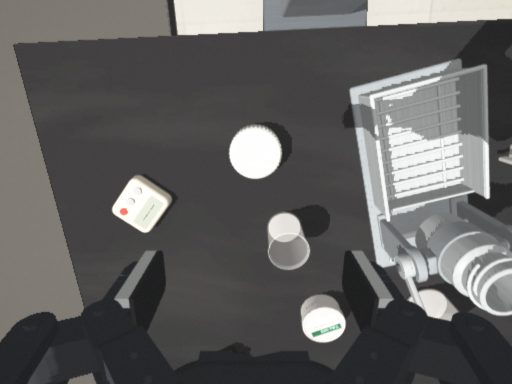

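In w2 the cap stands upright on the bench at px (256,152), clear of everything. The open jar is at (485,275). Next I'll fit the lever grip from the w1 depth.

```bash
python3 - <<'E'
from h import *
d=np.load('w1.npz')['d']
i=cams.camera_info('wrist');K=np.array(i['K']);v,u=np.indices(d.shape)
P=np.stack([(u-K[0,2])/K[0,0]*d,(v-K[1,2])/K[1,1]*d,d],-1).reshape(-1,3)
M=np.array(i['mount']); W=down(.3641).apply(P@M[:3,:3].T+M[:3,3])+[.509,.0079,.31]
g=W[(W[:,2]>.15)&(W[:,2]<.185)&(np.hypot(W[:,0]-.588,W[:,1]+.08)<.04)]
c=g.mean(0);e=np.linalg.svd(g[:,:2]-c[:2],full_matrices=False)[2]
t=(g[:,:2]-c[:2])@e[0]; print(len(g),c,g[:,2].max(),e[0],np.ptp(np.percentile(t,[1,99])),np.ptp((g[:,:2]-c[:2])@e[1]), 'yaw deg',np.degrees(np.arctan2(-e[0][0],e[0][1])))
th=np.radians(12.2)
p,R,s=now()
for b in (c[0],):
  for yaw in (np.pi+th-np.pi/2,th-np.pi/2,th+np.pi/2): print(yaw, rel([c[0],c[1],.26],down(yaw),p,R))
E
```

```text
1392 [ 0.5865 -0.0734  0.1699] 0.1742610159575025 [ 0.2659 -0.964 ] 0.0669824973969346 0.03006039289136445 yaw deg -164.57934226173592
1.7837264955382048 [-0.0001 -0.0008  0.4181 -0.24    0.2059  0.0011]
-1.3578661580515883 [ 0.0009 -0.0001 -0.5819 -0.24    0.2059  0.0011]
1.7837264955382048 [-0.0001 -0.0008  0.4181 -0.24    0.2059  0.0011]
```

```bash
python3 - <<'E'
from h import *
d=np.load('w1.npz')['d']
i=cams.camera_info('wrist');K=np.array(i['K']);v,u=np.indices(d.shape)
P=np.stack([(u-K[0,2])/K[0,0]*d,(v-K[1,2])/K[1,1]*d,d],-1).reshape(-1,3)
M=np.array(i['mount']); W=down(.3641).apply(P@M[:3,:3].T+M[:3,3])+[.509,.0079,.31]
th=np.radians(12.2); q=W-[.5087,.0071,.105]
S=np.c_[q[:,0]*np.cos(th)+q[:,1]*np.sin(th),-q[:,0]*np.sin(th)+q[:,1]*np.cos(th),q[:,2]]
for y0 in np.arange(-.135,-.06,.01):
    g=S[(S[:,2]>.03)&(S[:,2]<.085)&(abs(S[:,1]-y0-.005)<.005)&(abs(S[:,0]-.06)<.04)]
    if len(g)>5: print(y0,len(g),g[:,0].min(),g[:,0].max(),np.percentile(g[:,2],98))
p,R,s=now()
print(s['joints'])
for y in(-.102,):
    for z in (.26,.155):
        x=.06;b=[.5087+x*np.cos(th)-y*np.sin(th),.0071+x*np.sin(th)+y*np.cos(th),z];print(b,rel(b,down(th+np.pi/2),p,R))
E
```

```text
-0.135 113 0.05143560507888251 0.06726415972040847 0.06822832312353723
-0.125 192 0.05127411527357699 0.06729201218053418 0.06878851414166329
-0.11499999999999999 197 0.051238623608779364 0.06718241064931663 0.0686672452381929
-0.10499999999999998 196 0.05130158650059141 0.06716224418019032 0.06856858431386713
-0.09499999999999997 193 0.0513353455845112 0.06707364238744216 0.06854726054001947
-0.08499999999999996 211 0.051136005899546526 0.0671258636577595 0.0686054289823509
-0.07499999999999996 246 0.02138805648751163 0.06712320358057763 0.06823734004403238
-0.06499999999999995 195 0.02245946970439887 0.06690621723988266 0.06785114030207419
[-0.5828  0.066   1.7275 -0.      1.3506 -2.1092]
[np.float64(0.5889000828956154), np.float64(-0.07991693342985846), 0.26] [-0.0001 -0.0008  0.4181 -0.2435  0.1974  0.001 ]
[np.float64(0.5889000828956154), np.float64(-0.07991693342985846), 0.155] [-0.0001 -0.0008  0.4181 -0.2438  0.1973  0.141 ]
```

>>> apply_moves(rows="0 0 0.418 -0.2437 0.1974 0 0;0 0 0.418 -0.2437 0.1974 0 0;0 0 0.418 -0.2437 0.1974 0 0;0 0 0.418 -0.2437 0.1974 0 0;0 0 0.418 -0.2437 0.1974 0 0;0 0 0.418 -0.2437 0.1974 0 0;0 0 0.418 -0.2437 0.1974 0 0;0 0 0.418 -0.2437 0.1974 0 0;0 0 0.418 -0.2437 0.1974 0 0;0 0 0.418 -0.2437 0.1974 0 0;0 0 0.418 -0.2437 0.1974 0 0;0 0 0.418 -0.2437 0.1974 0 0;0 0 0.418 -0.2438 0.1973 0.05 0;0 0 0.418 -0.2438 0.1973 0.1 0;0 0 0.418 -0.2438 0.1973 0.135 0;0 0 0.418 -0.2438 0.1973 0.1537 0;0 0 0.418 -0.2438 0.1973 0.1537 0")

```text
time: 11.92
ee_pos: [0.5876, -0.08, 0.1426]
tcp_rot: [-1.964, -2.443, 0.005]
contact_force: [-0.3, -0.1, -0.7]
gripper_width: 0.0431
grasp_force: 0.0
```

>>> apply_moves(rows="0 0 0 0 0 0 -1;0 0 0 0 0 0 -1;0 0 0 0 0 0 -1;0 0 0 0 0 0 -1;0 0 0 0 0 0 -1", newtons=30)

```text
time: 12.33
ee_pos: [0.5887, -0.0807, 0.1484]
tcp_rot: [-1.971, -2.446, 0.002]
contact_force: [-13.1, -1.5, 3.1]
gripper_width: 0.0149
grasp_force: 29.4
```

```bash
python3 - <<'E'
from h import *
p,R,s=now();print(s['time'],p,s['joints'],s['contact_force'],s['gripper_width'],s['grasp_force'])
th=np.radians(12.2);M=R.as_matrix();print(M)
f=lambda t:np.array([.085*np.sin(np.pi/4-t),.085*np.cos(np.pi/4-t)])
# tool x=stand y, tool y=stand x, tool z=-z
for t in np.arange(0.1,2.21,.1):
    a=(f(t)-f(0))/.75; print(f"0 0 0 0 {a[0]:.4f} {-a[1]:.4f} -1;",end='')
E
```

```text
12.3333 [ 0.5887 -0.0807  0.1484] [-0.1974  0.4743  1.48   -0.0009  1.1885 -0.4112] [-13.09    -1.4858   3.0582] 0.01487393239930846 29.407532215118408
[[-0.2125  0.9772 -0.0015]
 [ 0.9772  0.2125 -0.0006]
 [-0.0003 -0.0016 -1.    ]]
0 0 0 0 -0.0084 -0.0076 -1;0 0 0 0 -0.0175 -0.0143 -1;0 0 0 0 -0.0273 -0.0201 -1;0 0 0 0 -0.0375 -0.0249 -1;0 0 0 0 -0.0482 -0.0286 -1;0 0 0 0 -0.0592 -0.0313 -1;0 0 0 0 -0.0705 -0.0328 -1;0 0 0 0 -0.0818 -0.0332 -1;0 0 0 0 -0.0931 -0.0325 -1;0 0 0 0 -0.1043 -0.0306 -1;0 0 0 0 -0.1152 -0.0276 -1;0 0 0 0 -0.1258 -0.0236 -1;0 0 0 0 -0.1359 -0.0185 -1;0 0 0 0 -0.1455 -0.0125 -1;0 0 0 0 -0.1544 -0.0055 -1;0 0 0 0 -0.1626 0.0024 -1;0 0 0 0 -0.1699 0.0110 -1;0 0 0 0 -0.1764 0.0203 -1;0 0 0 0 -0.1819 0.0302 -1;0 0 0 0 -0.1864 0.0406 -1;0 0 0 0 -0.1898 0.0514 -1;0 0 0 0 -0.1921 0.0625 -1;
```

>>> apply_moves(rows="0 0 0 0 -0.0084 -0.0076 -1;0 0 0 0 -0.0175 -0.0143 -1;0 0 0 0 -0.0273 -0.0201 -1;0 0 0 0 -0.0375 -0.0249 -1;0 0 0 0 -0.0482 -0.0286 -1;0 0 0 0 -0.0592 -0.0313 -1;0 0 0 0 -0.0705 -0.0328 -1;0 0 0 0 -0.0818 -0.0332 -1;0 0 0 0 -0.0931 -0.0325 -1;0 0 0 0 -0.1043 -0.0306 -1;0 0 0 0 -0.1152 -0.0276 -1;0 0 0 0 -0.1258 -0.0236 -1;0 0 0 0 -0.1359 -0.0185 -1;0 0 0 0 -0.1455 -0.0125 -1")

```text
time: 13.5
ee_pos: [0.4848, -0.1036, 0.1596]
tcp_rot: [1.966, 2.44, 0.007]
contact_force: [10.1, 2.6, 5.9]
gripper_width: 0.0151
grasp_force: 32.4
```

>>> apply_moves(rows="0 0 0 0 -0.0046 0.0034 -1;0 0 0 0 -0.0089 0.007 -1;0 0 0 0 -0.0131 0.0108 -1;0 0 0 0 -0.0171 0.0149 -1;0 0 0 0 -0.0209 0.0191 -1;0 0 0 0 -0.0244 0.0235 -1;0 0 0 0 -0.0278 0.0281 -1;0 0 0 0 -0.0309 0.0328 -1;0 0 0 0 -0.0338 0.0377 -1;0 0 0 0 -0.0364 0.0427 -1;0 0 0 0 -0.0388 0.0478 -1;0 0 0 0 -0.0409 0.0531 -1;0 0 0 0 -0.0427 0.0585 -1;0 0 0 0 -0.0443 0.0639 -1;0 0 0 0 -0.0456 0.0695 -1;0 0 0 0 -0.0466 0.075 -1;0 0 0 0 -0.0466 0.075 -1;0 0 0 0 -0.0466 0.075 -1;0 0 0 0 -0.0466 0.075 -1;0 0 0 0 -0.0466 0.075 -1")

```text
time: 15.17
ee_pos: [0.4491, -0.1113, 0.1016]
tcp_rot: [1.97, 2.444, 0.0]
contact_force: [-4.1, -4.4, 5.4]
gripper_width: 0.015
grasp_force: 36.8
```

```bash
python3 - <<'E'
from h import *
ims=[]
for c in ('top','scene'):
    im,d=cams.capture(c)
    for l in 'abcd'[:1]:
        for r in cams.tip_of(c,f'ball_{l}_center')[:5]: print(c,round(r['p'],2),px(c,r['xyz']),cam2w(c,r['xyz']))
    for r in cams.tip_of(c,'jar_mouth')[:2]+cams.tip_of(c,'lever_grip')[:2]: print(c,round(r['p'],2),px(c,r['xyz']),cam2w(c,r['xyz']))
    a=im[170:280,210:340] if c=='top' else im[140:270,220:350]
    ims.append(cv2.resize(a,(400,400),interpolation=cv2.INTER_CUBIC))
save(np.hstack(ims),'tip.png')
E
```

```text
top 0.62 [256. 223.] [ 0.4522 -0.0045  0.0674]
scene 0.72 [315. 173.] [ 0.4052 -0.2204  0.0146]
scene 0.52 [288. 217.] [ 0.4407 -0.014   0.0258]
scene 0.41 [299. 209.] [ 0.4144 -0.0541  0.0261]
scene 0.4 [301. 221.] [ 0.398  -0.0186  0.0187]
scene 0.84 [285. 211.] [ 0.4521 -0.0057  0.0674]
scene 0.83 [297. 176.] [ 0.4485 -0.1093  0.1202]
```

View pics/tip.png

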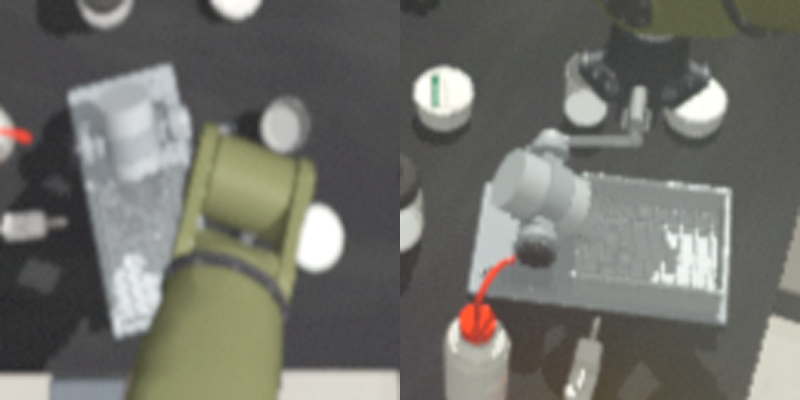

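In the pictures the jar is tipped to about 2.15 rad (left pane, mouth near (140,170)), with its mouth over the pan grid. The balls are hidden under the jar. I'll go slightly further, wait, then swing back and check.

>>> apply_moves(rows="0 0 0 0 -0.0005 0.0045 -1;0 0 0 0 -0.001 0.009 -1;0 0 0 0 -0.001 0.009 -1;0 0 0 0 -0.001 0.009 -1;0 0 0 0 -0.001 0.009 -1;0 0 0 0 -0.001 0.009 -1;0 0 0 0 -0.001 0.009 -1;0 0 0 0 -0.001 0.009 -1;0 0 0 0 -0.0005 0.0045 -1;0 0 0 0 0 0 -1")

```text
time: 16.4
ee_pos: [0.4488, -0.1113, 0.1007]
tcp_rot: [1.971, 2.445, -0.0]
contact_force: [4.7, -4.8, -10.5]
gripper_width: 0.0144
grasp_force: 35.6
```

>>> apply_moves(rows="0 0 0 0 0.0023 -0.0111 -1;0 0 0 0 0.0057 -0.0219 -1;0 0 0 0 0.0102 -0.0323 -1;0 0 0 0 0.0157 -0.0422 -1;0 0 0 0 0.0222 -0.0515 -1;0 0 0 0 0.0295 -0.0601 -1;0 0 0 0 0.0377 -0.068 -1;0 0 0 0 0.0466 -0.075 -1;0 0 0 0 0.0562 -0.081 -1;0 0 0 0 0.0663 -0.0861 -1;0 0 0 0 0.0769 -0.0901 -1;0 0 0 0 0.0878 -0.0931 -1;0 0 0 0 0.099 -0.095 -1;0 0 0 0 0.1103 -0.0957 -1;0 0 0 0 0.1216 -0.0953 -1;0 0 0 0 0.1329 -0.0938 -1;0 0 0 0 0.1439 -0.0911 -1;0 0 0 0 0.1546 -0.0874 -1;0 0 0 0 0.1648 -0.0826 -1;0 0 0 0 0.1746 -0.0768 -1")

```text
time: 18.07
ee_pos: [0.5766, -0.0833, 0.1592]
tcp_rot: [1.972, 2.446, -0.001]
contact_force: [-6.0, -2.6, 9.2]
gripper_width: 0.0149
grasp_force: 32.5
```

>>> apply_moves(rows="0 0 0 0 0.0046 0.0033 -1;0 0 0 0 0.0091 0.0067 -1;0 0 0 0 0.0134 0.0105 -1;0 0 0 0 0.0175 0.0143 -1;0 0 0 0 0.0191 0.0159 -1;0 0 0 0 0.0207 0.0175 -1;0 0 0 0 0.0207 0.0175 -1")

```text
time: 18.65
ee_pos: [0.5891, -0.0807, 0.1488]
tcp_rot: [-1.97, -2.443, 0.008]
contact_force: [-47.5, -4.1, 43.0]
gripper_width: 0.0147
grasp_force: 36.7
```

>>> apply_moves(rows="0 0 0 0 -0.002 -0.002 -1;0 0 0 0 -0.002 -0.002 0;0 0 0 0 -0.002 -0.002 0;0 0 0 0 -0.002 -0.002 0;0 0 0 0 -0.002 -0.002 0;0 0 0 0 -0.002 -0.03 0;0 0 0 0 -0.002 -0.07 0;0 0 0 0 -0.002 -0.12 0;0 0 0 0 -0.002 -0.17 0;0 0 0 0 -0.04 -0.21 1;0 0 0 0 -0.09 -0.21 1;0 0 0 0 -0.14 -0.21 1;0 0 0 0 -0.14 -0.21 1")

```text
time: 19.73
ee_pos: [0.485, -0.1025, 0.3026]
tcp_rot: [-1.973, -2.444, 0.001]
contact_force: [0.5, 0.4, 1.0]
gripper_width: 0.085
grasp_force: 0.0
```

```bash
python3 look.py w3 ball_a_center cap_mid jar_mouth lever_grip pan; python3 - <<'E'
from h import *
W=np.load('W.npy'); th=np.radians(12.2)
c=W[(abs(W[:,2]-.174)<.004)&(np.hypot(W[:,0]-.509,W[:,1]-.007)<.04)]
if len(c)>20: print('rim',np.median(c[:,2]),cv2.minEnclosingCircle(c[:,:2].astype(np.float32)),len(c), np.polyfit(c[:,0],c[:,2],1))
c=W[(abs(W[:,2]-.030)<.005)&(np.hypot(W[:,0]-.40,W[:,1]+.22)<.05)]
if len(c)>20: print('cap',np.median(c[:,2]),cv2.minEnclosingCircle(c[:,:2].astype(np.float32)),len(c))
E
```

```text
19.7333 [ 0.485  -0.1025  0.3026] [-0.2819  0.1304  1.561  -0.0004  1.4507 -0.4943] yaw 1.7832449697238952
cap_mid 0.61 [185. 213.] [ 0.4061 -0.22    0.0132]
jar_mouth 0.85 [311.  62.] [0.5098 0.0065 0.1722]
lever_grip 0.62 [364. 178.] [ 0.5859 -0.0785  0.1672]
pan 0.93 [198.  70.] [ 0.3954 -0.0172  0.0206]
pan 0.61 [313.  61.] [0.5113 0.0079 0.1724]
cap top: median z 0.1736240694401555 circle (0.5086344480514526, 0.006879059597849846) 0.025721728801727295 1003
rim 0.17354600553124847 ((0.5087379813194275, 0.007082871161401272), 0.02590363658964634) 1079 [-0.0034  0.1752]
cap 0.02929334671566028 ((0.4028322398662567, -0.21843762695789337), 0.03312624990940094) 1476
```

View pics/w3.png

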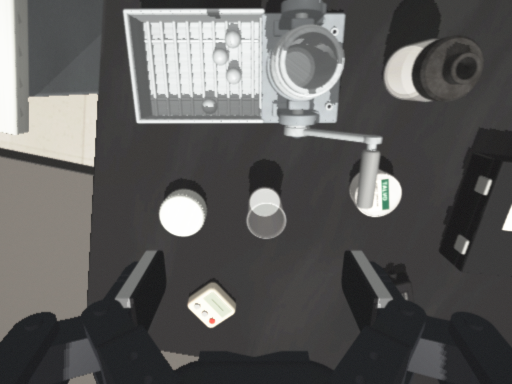

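The picture shows four balls in the pan at px (232,40), (221,57), (233,75) and (209,104). The jar is empty and upright, and the cap is at (183,213). Next I'll regrasp the cap at the same yaw.

```bash
python3 - <<'E'
from h import *
p,R,s=now()
for z in (.30,.1,-.003): print(rel([.4026,-.2185,z],down(3.097),p,R))
E
```

```text
[-0.     -0.0001 -0.4178 -0.1273 -0.1469  0.0026]
[-0.     -0.0001 -0.4178 -0.1273 -0.1468  0.2693]
[-0.     -0.0001 -0.4178 -0.1274 -0.1468  0.4066]
```

>>> apply_moves(rows="0 0 -0.4178 -0.1273 -0.1468 0.0026 1;0 0 -0.4178 -0.1273 -0.1468 0.0026 1;0 0 -0.4178 -0.1273 -0.1468 0.0026 1;0 0 -0.4178 -0.1273 -0.1468 0.0026 1;0 0 -0.4178 -0.1273 -0.1468 0.0026 1;0 0 -0.4178 -0.1273 -0.1468 0.05 1;0 0 -0.4178 -0.1273 -0.1468 0.1 1;0 0 -0.4178 -0.1273 -0.1468 0.15 1;0 0 -0.4178 -0.1273 -0.1468 0.2 1;0 0 -0.4178 -0.1273 -0.1468 0.25 1;0 0 -0.4178 -0.1273 -0.1468 0.27 1;0 0 -0.4178 -0.1273 -0.1468 0.27 1;0 0 -0.4178 -0.1274 -0.1468 0.31 1;0 0 -0.4178 -0.1274 -0.1468 0.35 1;0 0 -0.4178 -0.1274 -0.1468 0.38 1;0 0 -0.4178 -0.1274 -0.1468 0.4 1;0 0 -0.4178 -0.1274 -0.1468 0.4066 1;0 0 -0.4178 -0.1274 -0.1468 0.4066 1;0 0 -0.4178 -0.1274 -0.1468 0.4066 1")

```text
time: 21.62
ee_pos: [0.4027, -0.2191, -0.0016]
tcp_rot: [0.073, 3.139, -0.001]
contact_force: [0.4, -0.3, -0.3]
gripper_width: 0.0853
grasp_force: 0.0
```

>>> apply_moves(rows="0 0 0 0 0 0 0;0 0 0 0 0 0 0;0 0 0 0 0 0 0;0 0 0 0 0 0 0;0 0 0 0 0 0 0;0 0 0 0 0 0 0", newtons=60)

```text
time: 22.12
ee_pos: [0.4026, -0.2191, -0.001]
tcp_rot: [0.071, 3.139, -0.002]
contact_force: [-3.2, 3.3, 15.9]
gripper_width: 0.0648
grasp_force: 62.6
```

```bash
python3 - <<'E'
from h import *
p,R,s=now();print(s['time'],p,s['joints'],s['contact_force'],s['gripper_width'],np.arctan2(*R.as_matrix()[[1,0],0]))
p=np.array([.4026,-.2185,-.003]);R=down(3.097)
for z in (.26,.175,.16): print(rel([.5087,.0071,z],R,p,R))
E
```

```text
22.1167 [ 0.4026 -0.2191 -0.001 ] [-0.5784  0.4531  1.951   0.0001  0.7349 -2.1037] [-3.2352  3.3483 15.9439] 0.06480331513061903 3.0960573568244034
[ 0.      0.      0.     -0.1279  0.3068 -0.3507]
[ 0.      0.      0.     -0.1279  0.3068 -0.2373]
[ 0.      0.      0.     -0.1279  0.3068 -0.2173]
```

>>> apply_moves(rows="0 0 0 0 0 -0.05 0;0 0 0 0 0 -0.1 0;0 0 0 0 0 -0.15 0;0 0 0 0 0 -0.2 0;0 0 0 0 0 -0.25 0;0 0 0 0 0 -0.3 0;0 0 0 -0.015 0.035 -0.3373 0;0 0 0 -0.035 0.085 -0.3373 0;0 0 0 -0.056 0.135 -0.3373 0;0 0 0 -0.077 0.185 -0.3373 0;0 0 0 -0.098 0.235 -0.3373 0;0 0 0 -0.115 0.277 -0.3373 0;0 0 0 -0.1279 0.3068 -0.3373 0;0 0 0 -0.1279 0.3068 -0.3 0;0 0 0 -0.1279 0.3068 -0.2707 0;0 0 0 -0.1279 0.3068 -0.255 0;0 0 0 -0.1279 0.3068 -0.244 0;0 0 0 -0.1279 0.3068 -0.237 0;0 0 0 -0.1279 0.3068 -0.2307 0;0 0 0 -0.1279 0.3068 -0.2307 0")

```text
time: 23.78
ee_pos: [0.5079, 0.0068, 0.1702]
tcp_rot: [-0.071, -3.141, -0.0]
contact_force: [-0.0, -0.0, -2.3]
gripper_width: 0.065
grasp_force: 69.5
```

```bash
python3 - <<'E'
from h import *
p,R,s=now();print(s['time'],p,s['joints'],s['contact_force'],s['moment'],s['gripper_width'],np.arctan2(*R.as_matrix()[[1,0],0]), R.as_matrix()[2])
E
```

```text
23.7833 [0.5079 0.0068 0.1702] [-0.0588  0.2677  1.7115  0.      1.1624 -1.5842] [-0.0486 -0.0036 -2.3055] [0.0111 0.0207 0.0151] 0.0649674884558165 3.096237034631861 [ 0.0001  0.     -1.    ]
```

>>> apply_moves(rows="0 0 0 -0.001 0.0004 0.003 0;0 0 0 -0.001 0.0004 0.006 0;0 0 0 -0.001 0.0004 0.0085 0;0 0 0 -0.001 0.0004 0.011 0;0 0 0 -0.001 0.0004 0.0133 0;0 0 0 -0.001 0.0004 0.0133 0")

```text
time: 24.28
ee_pos: [0.5086, 0.007, 0.16]
tcp_rot: [-0.071, -3.14, 0.0]
contact_force: [0.1, -1.4, -3.6]
gripper_width: 0.0648
grasp_force: 69.4
```

>>> apply_moves(rows="0 0 0 0 0 0.0013 0;0 0 0 0 0 0.0027 0;0 0 0 0 0 0.004 0;0 0 0 0 0 0.0045 0;0 0 0 0 0 0.0045 0")

```text
time: 24.7
ee_pos: [0.5087, 0.0071, 0.1569]
tcp_rot: [-0.071, -3.141, 0.0]
contact_force: [0.7, -2.4, -1.9]
gripper_width: 0.0647
grasp_force: 69.5
```

>>> apply_moves(rows="0 0 0.0389 0 0 0.0009 0;0 0 0.0778 0 0 0.0016 0;0 0 0.1167 0 0 0.0022 0;0 0 0.1556 0 0 0.0028 0;0 0 0.1944 0 0 0.0034 0;0 0 0.2333 0 0 0.004 0;0 0 0.2722 0 0 0.0047 0;0 0 0.2722 0 0 0.0047 0")

```text
time: 25.37
ee_pos: [0.5086, 0.007, 0.1533]
tcp_rot: [-1.375, -2.824, 0.001]
contact_force: [-1.9, -2.8, -0.6]
gripper_width: 0.0645
grasp_force: 69.6
```

```bash
cat > st.py <<'E'
from h import *
p,R,s=now();print(s['time'],p,s['joints'][5],s['contact_force'],s['moment'],s['gripper_width'],np.arctan2(*R.as_matrix()[[1,0],0]), R.as_matrix()[2])
E
python3 st.py
```

```text
25.3667 [0.5086 0.007  0.1533] -0.7225425275675559 [-1.9127 -2.7836 -0.5909] [-0.6628  0.3095 -0.0601] 0.0645047167906609 2.235338687644752 [ 0.0001 -0.0004 -1.    ]
```

>>> apply_moves(rows="0 0 0.0389 0 0 0.0007 0;0 0 0.0778 0 0 0.0013 0;0 0 0.1167 0 0 0.0019 0;0 0 0.1556 0 0 0.0026 0;0 0 0.1944 0 0 0.0032 0;0 0 0.2333 0 0 0.0038 0;0 0 0.2722 0 0 0.0045 0;0 0 0.3111 0 0 0.0051 0;0 0 0.35 0 0 0.0057 0;0 0 0.3889 0 0 0.0063 0;0 0 0.4278 0 0 0.0069 0;0 0 0.4667 0 0 0.0076 0;0 0 0.4667 0 0 0.0076 0")

```text
time: 26.45
ee_pos: [0.5084, 0.007, 0.1476]
tcp_rot: [-2.91, -1.184, 0.001]
contact_force: [-3.5, -3.4, -2.4]
gripper_width: 0.065
grasp_force: 69.6
```

```bash
python3 st.py
```

```text
26.45 [0.5084 0.007  0.1476] 0.7394876526749002 [-3.5005 -3.3909 -2.3831] [-0.6138  0.5253 -0.0688] 0.06498204791800502 0.7732420368477444 [-0.0008 -0.0006 -1.    ]
```

>>> apply_moves(rows="0 0 0.03 0 0 0.0005 0;0 0 0.06 0 0 0.001 0;0 0 0.09 0 0 0.0015 0;0 0 0.12 0 0 0.002 0;0 0 0.145 0 0 0.0024 0;0 0 0.145 0 0 0.0024 0")

```text
time: 26.95
ee_pos: [0.5091, 0.0067, 0.1471]
tcp_rot: [3.1, 0.504, 0.002]
contact_force: [-6.2, -5.5, 11.3]
gripper_width: 0.0648
grasp_force: 70.9
```

```bash
python3 st.py
```

```text
26.95 [0.5091 0.0067 0.1471] 1.1902756514423078 [-6.176  -5.538  11.2735] [-0.6868  1.0591 -0.3085] 0.06484923315309 0.322335075768967 [ 0.001  0.001 -1.   ]
```

>>> apply_moves(rows="0 0 0.03 0 0 0.0003 0;0 0 0.06 0 0 0.0006 0;0 0 0.08 0 0 0.0006 0;0 0 0.08 0 0 0.0006 0")

```text
time: 27.28
ee_pos: [0.5092, 0.0062, 0.147]
tcp_rot: [3.138, 0.113, 0.003]
contact_force: [-6.4, -10.1, 14.6]
gripper_width: 0.0647
grasp_force: 71.2
```

```bash
python3 st.py
```

```text
27.2833 [0.5092 0.0062 0.147 ] 1.4404464962495116 [ -6.3852 -10.1494  14.5676] [-1.1822  1.0258 -0.4113] 0.0646556281777873 0.07204604820122368 [ 0.0017  0.0018 -1.    ]
```

>>> apply_moves(rows="0 0 0 0 0 0 0.9;0 0 0 0 0 0 1;0 0 0 0 0 0 1;0 0 0 0 0 0 1;0 0 0 0 0 -0.02 1;0 0 0 0 0 -0.06 1;0 0 0 0 0 -0.11 1;0 0 0 0 0 -0.16 1;0 0 0 0 0 -0.2173 1;0 0 0 0 0 -0.2173 1;0 0 0 0 0 -0.2173 1")

```text
time: 28.2
ee_pos: [0.5093, 0.0073, 0.3105]
tcp_rot: [3.139, 0.11, 0.007]
contact_force: [0.6, 0.4, -1.7]
gripper_width: 0.0851
grasp_force: 0.0
```

```bash
cat > fit.py <<'E'
from h import *
W=np.load('W.npy')
for W2,n in ((W,'now'),):
    c=W2[(abs(W2[:,2]-.180)<.009)&(np.hypot(W2[:,0]-.5087,W2[:,1]-.0071)<.028)]
    A=np.c_[c[:,:2]-[.5087,.0071],np.ones(len(c))]; k=np.linalg.lstsq(A,c[:,2],rcond=None)[0]; print('plane slope, z at axis',k,len(c))
E
python3 look.py w4 ball_a_center cap_mid jar_mouth lever_grip; python3 fit.py
python3 - <<'E'
from h import *
d=np.load('w1.npz')['d']
i=cams.camera_info('wrist');K=np.array(i['K']);v,u=np.indices(d.shape)
P=np.stack([(u-K[0,2])/K[0,0]*d,(v-K[1,2])/K[1,1]*d,d],-1).reshape(-1,3)
M=np.array(i['mount']); np.save('W',down(.3641).apply(P@M[:3,:3].T+M[:3,3])+[.509,.0079,.31])
E
python3 fit.py
```

```text
28.2 [0.5093 0.0073 0.3105] [-0.0577  0.1556  1.5143  0.0002  1.4674  1.4428] yaw 0.07029414764064965
ball_a_center 0.72 [295. 215.] [ 0.416  -0.0599  0.0282]
cap_mid 0.97 [ 98. 224.] [0.3743 0.2389 0.016 ]
cap_mid 0.96 [257. 173.] [0.5128 0.005  0.163 ]
cap_mid 0.75 [90. 34.] [0.6401 0.2269 0.0131]
lever_grip 0.72 [359. 101.] [ 0.5859 -0.0801  0.1666]
cap top: median z 0.1773114574229205 circle (0.5097998976707458, 0.007435193285346031) 0.03312152624130249 3727
plane slope, z at axis [ 0.0023 -0.001   0.1773] 2756
plane slope, z at axis [0.0014 0.0018 0.1774] 2770
```

View pics/w4.png

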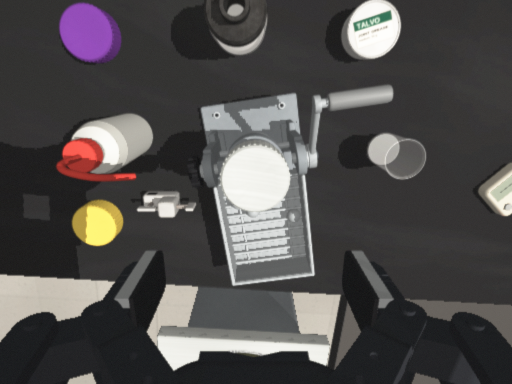

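The w4 view shows the cap seated level on the jar at px (257,178). Its top is at z 0.1773, against 0.1774 at the start, so it is home. The lever is back in its upright place, and the gripper is clear.

```bash
python3 -c "
from workcell import order
print(order.close_job())"
```

```text
the job is handed in; nothing more can be done
None
```

I handed the job in at about 28 s of robot time: all four balls are in the pan, the jar is upright, the cap is screwed fully down, and I did not touch the things standing round it.

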